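# Vent the test stand and hold its keyed collar home

### The job

Bleed the leak-test stand by pressing its hinged vent pedal right down to the stop, and let the pedal spring back up. Then turn the knurled collar on the stand's post until its hidden keyways drop over the pins, push it fully home against the spring, and finish still holding it pushed home, without letting go. Leave the loose things lying round the stand alone.

Things in the scene. Friction and masses are not known exactly. Their poses are not given: they have to be found in the camera images.
- stand: Grey plate, 120 x 250 x 16 mm, fixed on the bench; its place and yaw vary. Origin at the centre of its underside; x across the short side (away from the robot at yaw 0), y along the long side, z up. The post with the collar stands at (0, -65) mm, the pedal's pad round (-17, 70) mm. A copper line 8 mm thick runs along its +x side, under 31 mm high.
- seat (a point): Centre of the flat round steel shoulder (49 mm diameter, 30 mm above the bench) at the foot of the post; axes as the stand. The collar is home when its underside lies on this shoulder, its top then 88 mm above the bench.
- post_top (a point): Centre of the end of the 30 mm post, 38 mm above the seat, inside the collar. A spring plunger (18 mm) stands 16 mm out of it. Three radial pins, 6 mm thick, 120 degrees apart, stick out of the post, tops 21 mm above the seat, hidden in the collar; the angle they stand at varies and is not told (this point's axes are the stand's).
- collar: Plain aluminium collar with closed top and fine upright knurling, 49 mm diameter, 58 mm high, 0.2 to 0.3 kg, loose. Origin at the centre of its underside, z up. It starts upright over the post, resting on the pins, underside 21 mm above the seat. Three straight keyways inside (at its own +x and 120 degrees either way) pass the pins within about 0.13 rad of true.
- collar_top (a point): Centre of the collar's flat top, 58 mm above its underside; grip from above by the upper 16 mm. Turned counter-clockwise seen from above it comes into line after 0.4 to 1.35 rad (clockwise 0.74 to 1.7). Out of line it cannot go down. In line it sinks 9 mm freely, then 12 mm more against a spring of 5.4 rising to 10.8 N. Let go, it rises again; there is no catch.
- vent_pedal (a joint): Angle of the pedal: 0 = up, as at rest; 0.30 rad = down on its stop. A return spring lifts it; it takes about 4 N on the pad to start and 8 N to reach the stop.
- pedal_pad (a point): Centre of the top of the ribbed black rubber pad (36 x 40 mm) near the free end of the dark steel pedal (82 x 44 mm), 60 mm from its hinge; z normal to the pad. At rest the pedal slopes up towards its free end (stand -x) by 0.32 rad and this point is about 61 mm above the bench; on the stop the pedal is nearly level and it is about 44 mm up.
- pedal_hinge (a point): Pedal's hinge axis (along the stand's y), 40 mm to the stand's +x side, 34 mm above the bench.
- filter_drier: Bystander: copper filter drier 160 x 29 x 29 mm lying behind the stand; origin centre of its underside.
- tape_roll: Bystander: black tape roll, 63 mm diameter, 19 mm high, lying flat left of the stand; origin centre of its underside.
- tube_cutter: Bystander: tube cutter with black knob, 120 x 39 x 20 mm, lying right of the stand; origin centre of its underside.
- flare_nut: Bystander: brass flare nut, 21 x 18 mm, 26 mm high, standing behind the stand, to the left; origin centre of its underside.
There are look-alikes about, which are no part of the job. What is shaped like the collar but blue is not meant.

How it is judged:
On the way, in this order (a step that is already met when the one before it is completed fails the run):
1. the vent pedal is pressed down to its stop (value of joint vent_pedal above 0.27 rad), for 0.2 s.
2. the pedal has sprung back up (value of joint vent_pedal below 0.05 rad), for 0.1 s.
3. the collar has dropped over the pins (z of collar in the frame of seat below 0.014 m and horizontal distance between collar and seat below 0.005 m), for 0.2 s.
At the end, for the whole second after the job is handed in: The collar sits over the post, upright (under 0.08 rad), its underside within 3 mm of the seat and within 4 mm of its centre, still, and the fingers still bear on it with more than 3 N; the vent pedal is up (under 0.05 rad) (z of collar in the frame of seat below 0.003 m and horizontal distance between collar and seat below 0.004 m and angle between collar's own z axis and vertical below 0.08 rad and contact force between the fingers and collar above 3 N and linear speed of collar below 0.02 m/s and value of joint vent_pedal below 0.05 rad); the arm keeps its last pose, push and grip.
It fails at once if filter drier moved more than 25 mm (distance of filter_drier from where it was at the start of the episode above 0.025 m).
It fails at once if tape roll moved more than 25 mm (distance of tape_roll from where it was at the start of the episode above 0.025 m).
It fails at once if tube cutter moved more than 25 mm (distance of tube_cutter from where it was at the start of the episode above 0.025 m).
It fails at once if flare nut moved more than 25 mm (distance of flare_nut from where it was at the start of the episode above 0.025 m).
It also fails if it takes over 58 s, if anything falls off the work surface, if the arm or the gripper's body presses on something with over 40 N, if the wrist force passes 120 N, or if a joint passes its speed limit or range.

### The arm

A 6-joint arm with a two-finger parallel gripper is mounted at the origin on the work surface; the furniture and walls round the work are solid. World frame = base frame: x ahead of the robot, y to its left, z up, the work surface at z = 0. Lengths are in m, angles in rad, forces in N, time in s.
With the tool pointing down it reaches from about 0.325 to 0.925 m from the base axis. Payload 3.1 kg.
Tool frame: the origin (TCP) lies between the finger pads; the fingertips stand 14 mm ahead of it and the grasp point (between the pads) lies 5 mm behind it; z points along the fingers, x is the direction in which the jaws open and shut, and the axes are right-handed (so a half turn about z gives the same grasp; the last joint's range is limited). The gripper opens to 85 mm and grips with 20 to 120 N. Pads are 22 mm wide; open, the fingers measure 114 mm over their backs; the gripper's body (76 mm by 85 mm) begins 54 mm behind the grasp point. The pads swing forward as they close: fully open they stand 13 mm farther back than shut.
Start: joints at [1.062, 0.217, 1.613, -0, 1.311, -0.112], TCP at [0.242, 0.576, 0.245] pointing down, gripper open.
Joint ranges: [-2.75, 2.75], [-0.78, 2.1], [0.31, 2.55], [-1.13, 4.27], [0.13, 2.63], [-2.58, 2.58]. Speed limits (rad/s): [2.79, 2.79, 3.14, 3.14, 3.14, 3.14].

### API

Orientations are given as a unit quaternion [w, x, y, z].
In Python, from station import * gives the robot as it stands. The module is installed in compiled form; this text tells all that it offers.
- The arm moves only by the tool move_arm, never from a script. Its argument "moves" is text: rows parted by semicolons, each of 7 numbers parted by spaces: the turn, a rotation vector about the tool's x, y, z in degrees, then the shift along the tool's x, y, z in mm, then the gripper's target within -1 to 1 (shut at 1, half-way at 0, fully open at -1). A call has exactly 10 rows; each row shifts and turns the commanded pose from where the row before left it, along the tool's axes as they then stand; what a row does not reach is not made up. A row lasts 1/12 s, in which the tool goes at most 41.7 mm and 7.16 degrees, less where a joint would pass 70% of its speed; a pose out of reach is approached as far as the arm can. A call with a gripper value outside its range is refused whole. The fingers move at their own pace and stop on an object; "newtons" is the grip in N (left out, the last holds). Time passes only in rows, so rows that do not move let the fingers close, or fill a call up. It gives the time, the measured TCP pose, the force and the opening at its end, in the units of the state.
- read_state(): the state, without advancing time (a new reading comes with each control period).
- camera(name): name is "scene" or "side" or "wrist"; returns a dict with "img" (400x640x3 uint8, red, green, blue), "z_map" (400x640 float32, m along the optical axis (not along the pixel's ray), 0 where there is no reading), "camera_matrix" (3x3 intrinsics, pixels), "rvec" (rotation vector, rad) and "tvec" (3), from world to camera coordinates, as OpenCV has them; the wrist camera has in their place "T_tool_cam" (4x4, takes a point from camera to tool coordinates, whose origin is the TCP and whose axes are the tool frame's). Camera axes: x right, y down, z forward; pixel columns grow to the right and rows downward; lengths in m; the calibration is good to about 2 mm. A picture is of the moment at which its call begins: read the wrist's pose just before it.
- close_job(): hands the job in, once; it reports no verdict.
The state is a dict: "time_s": time; "qpos": joint angles; "joint_velocities": joint speeds; "effort": joint torques, N m; "ee_pos": TCP position; "ee_rot": TCP orientation; "wrist_force": force on the tool from outside, world axes, zero at the start; "ft_torque": the same for the moment, N m; "grip_width": opening from 0.0 (shut) to 1.0 (fully open).
Only numpy, scipy, OpenCV 4.12 (cv2) and the standard library are available. Lean on these libraries where they do the work, as an engineer would, in place of code of your own. Each camera call takes 0.05 s, during which the arm holds its last target.

## Working session

There is one attempt and no reset: what is moved stays moved. The work goes in short steps, Python scripts to look and compute and a tool call to move; the robot and the scene stay as the last step left them, time stands still between calls to the robot, and variables do not carry over. Pictures are saved under pics/ and viewed, and the job is handed in when it is done.

Besides the shell and the picture viewer there is one more tool, called after ">>>" as name(argument=value, ...), one argument or row to a line, values as JSON. move_arm: Moves the arm, as the interface text tells. Its arguments: {"type":"object","properties":{"moves":{"type":"string"},"newtons":{"type":"number"}},"required":["moves"]}

```bash
mkdir -p pics
cat > h.py <<'E'
from station import *
import numpy as np, cv2
from scipy.spatial.transform import Rotation as R
def cam(n):
    s=read_state(); c=camera(n)
    K=np.array(c["camera_matrix"])
    if n=="wrist":
        q=s["ee_rot"]; T=np.eye(4); T[:3,:3]=R.from_quat([q[1],q[2],q[3],q[0]]).as_matrix(); T[:3,3]=s["ee_pos"]
        W=T@np.array(c["T_tool_cam"])
    else:
        M=np.eye(4); M[:3,:3]=cv2.Rodrigues(np.array(c["rvec"],float))[0]; M[:3,3]=np.ravel(c["tvec"]); W=np.linalg.inv(M)
    return c["img"],c["z_map"],K,W
def pts(z,K,W):
    v,u=np.mgrid[:z.shape[0],:z.shape[1]]
    P=np.stack([(u-K[0,2])/K[0,0]*z,(v-K[1,2])/K[1,1]*z,z],-1)
    return P@W[:3,:3].T+W[:3,3]
def ray(u,v,K,W,h):
    d=W[:3,:3]@np.array([(u-K[0,2])/K[0,0],(v-K[1,2])/K[1,1],1]); o=W[:3,3]
    return o+d*(h-o[2])/d[2]
def save(n,img): cv2.imwrite(f"pics/{n}.png",cv2.cvtColor(img,cv2.COLOR_RGB2BGR))
E
python3 - <<'E'
from h import *
s=read_state(); print({k:np.round(v,3) for k,v in s.items()})
for n in ["scene","side","wrist"]:
    i,z,K,W=cam(n); save(n+"0",i); np.savez(n+"0.npz",i=i,z=z,K=K,W=W); print(n,W[:3,3].round(3),W[:3,2].round(2),K[0,0])
E
```

```text
{'time_s': np.float64(0.0), 'qpos': array([ 1.062,  0.218,  1.615, -0.   ,  1.311, -0.112]), 'joint_velocities': array([ 0.001,  0.001, -0.001, -0.002, -0.   ,  0.001]), 'effort': array([-1.0000e-03, -3.9684e+01, -3.0385e+01, -0.0000e+00,  1.0000e-02,
        0.0000e+00]), 'ee_pos': array([0.241, 0.576, 0.244]), 'ee_rot': array([ 0.001,  0.833,  0.554, -0.001]), 'wrist_force': array([0.603, 0.297, 0.151]), 'ft_torque': array([ 0.006, -0.02 , -0.   ]), 'grip_width': np.float64(0.997)}
scene [ 0.064 -0.529  0.956] [ 0.49  0.4  -0.77] 488.64343704291485
side [ 0.563 -0.816  0.64 ] [ 0.07  0.79 -0.61] 392.5493391000959
wrist [0.176 0.604 0.373] [ 0.26 -0.11 -0.96] 328.3684467278788
```

View pics/scene0.png

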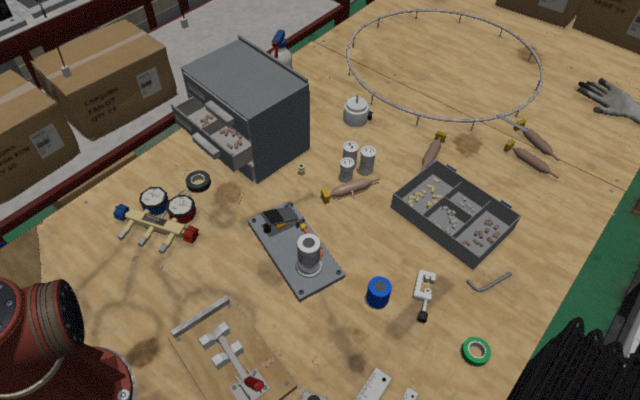

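View pics/side0.png

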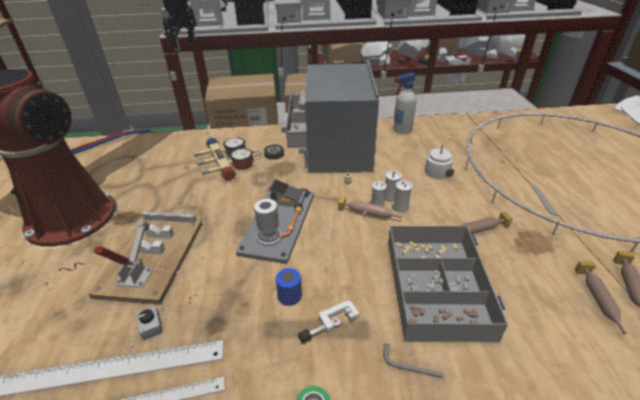

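View pics/wrist0.png

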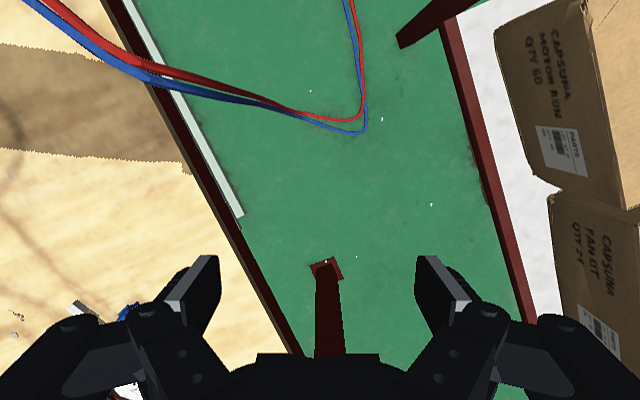

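The scene view shows the stand's grey plate around (295,248), with the aluminium collar on its post at (309,245) and the black pedal at (280,215). Things that could be mistaken for the collar:
- the blue cylinder (378,292), ruled out by its colour
- three grey cans (350,153), (368,158) and (347,170), which are not on the stand
- the motor pot (356,110)

My choice is the collar at (309,245). Next I'll crop in close and measure.

Run:
```python
from h import *
for n,(a,b,c,d) in {"scene":(190,310,230,360),"side":(170,270,230,330)}.items():
    f=np.load(n+"0.npz"); i,z,K,W=[f[k] for k in "izKW"]
    save(n+"_crop",cv2.resize(i[a:b,c:d],None,fx=6,fy=5 if 0 else 6,interpolation=cv2.INTER_CUBIC)[:600,:800])
    P=pts(z,K,W)
    # collar top
    m=(P[...,2]>.10)&(P[...,2]<.118); mm=np.zeros_like(m); mm[a:b,c:d]=1; m&=mm
    q=P[m]; print(n,"top",len(q),q.mean(0).round(4),np.median(q[:,2]).round(4))
    if len(q): print(cv2.minEnclosingCircle(q[:,:2].astype(np.float32)))
    m=(P[...,2]>.012)&(P[...,2]<.020)&mm; q=P[m]
    r=cv2.minAreaRect((q[:,:2]*1000).astype(np.float32)); print("plate",len(q),r)
```

```text
scene top 403 [ 0.5003 -0.1502  0.1094] 0.1099
((0.5016424059867859, -0.14804376661777496), 0.02548854798078537)
plate 2931 ((535.8963012695312, -92.49269104003906), (323.6446228027344, 309.5441589355469), 42.16244125366211)
side top 322 [ 0.5036 -0.1546  0.1082] 0.1089
((0.5042438507080078, -0.15028783679008484), 0.025533564388751984)
plate 1899 ((523.240234375, -54.38446044921875), (254.3072967529297, 340.52239990234375), 0.9185124635696411)
```

View pics/scene_crop.png

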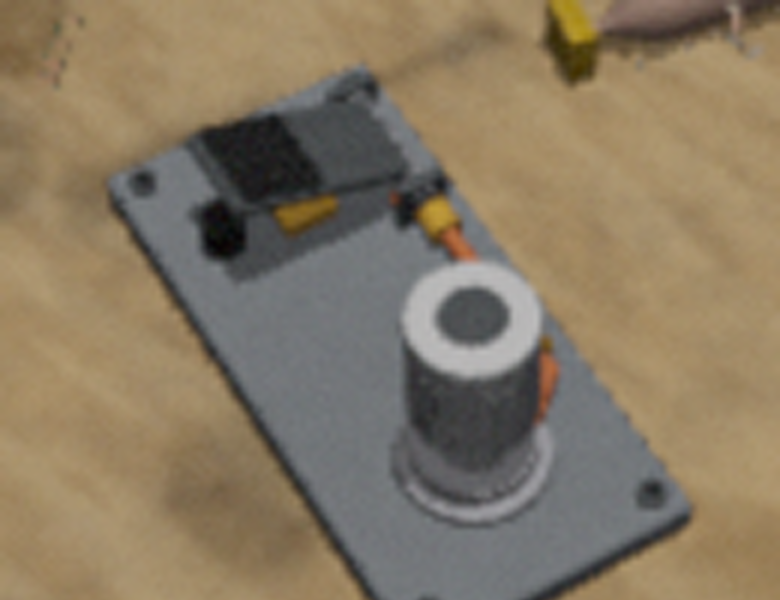

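View pics/side_crop.png

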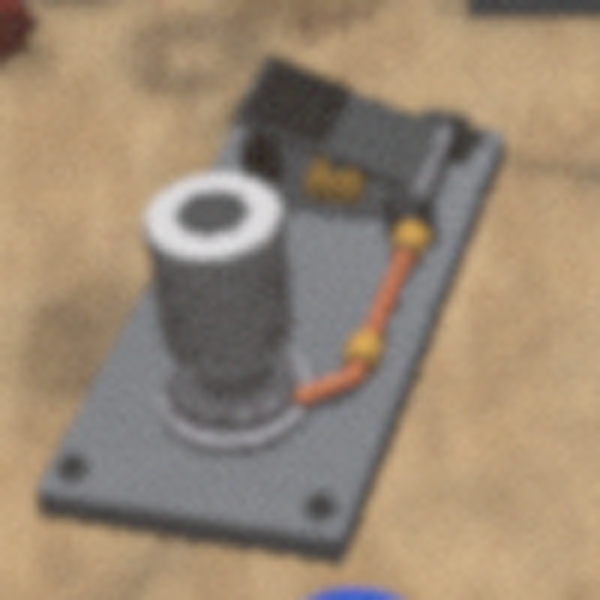

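Run:
```python
from h import *
D={"scene":((230,190),[(110,185),(365,68),(692,515)],(472,318),(258,158),[(200,130),(268,112),(322,192),(240,200)]),
"side":((230,170),[(45,500),(502,140),(338,550)],(214,215),(298,102),[(272,62),(350,95),(325,143),(243,118)])}
for n,(o,cs,t,p,pc) in D.items():
    f=np.load(n+"0.npz"); i,z,K,W=[f[k] for k in "izKW"]; P=pts(z,K,W)
    o=np.array(o)
    C=[ray(*(np.array(c)/6+o),K,W,.016) for c in cs]
    for c in C: print(n,"corner",c.round(4))
    d=[np.linalg.norm(C[a]-C[b]).round(4) for a,b in((0,1),(1,2),(0,2))]; print(d)
    print("top",ray(*(np.array(t)/6+o),K,W,.109).round(4))
    # bright ring centroid via hull
    g=cv2.cvtColor(i,cv2.COLOR_RGB2GRAY); u,v=(np.array(t)/6+o).astype(int)
    m=np.zeros_like(g); m[v-14:v+14,u-16:u+16]=(g[v-14:v+14,u-16:u+16]>165)*255
    cn,_=cv2.findContours(m,cv2.RETR_EXTERNAL,cv2.CHAIN_APPROX_NONE); k=max(cn,key=cv2.contourArea); e=cv2.fitEllipse(k); print(e, ray(*e[0],K,W,.109).round(4))
    pu,pv=(np.array(p)/6+o); print("pad ray",ray(pu,pv,K,W,.061).round(4),"depth",P[int(round(pv)),int(round(pu))].round(4))
    for q in pc: print(" pad corner",ray(*(np.array(q)/6+o),K,W,.061).round(4),)
```

```text
scene corner [0.5076 0.0453 0.016 ]
scene corner [0.6189 0.0077 0.016 ]
scene corner [ 0.5377 -0.2262  0.016 ]
[np.float64(0.1175), np.float64(0.2475), np.float64(0.2732)]
top [ 0.5038 -0.1491  0.109 ]
((308.4631042480469, 242.5648651123047), (17.329143524169922, 21.403902053833008), 89.00576782226562) [ 0.5044 -0.148   0.109 ]
pad ray [ 0.5323 -0.0164  0.061 ] depth [ 0.5315 -0.0174  0.0638]
 pad corner [0.5278 0.0101 0.061 ]
 pad corner [ 0.5513 -0.0039  0.061 ]
 pad corner [ 0.5361 -0.0462  0.061 ]
 pad corner [ 0.5131 -0.025   0.061 ]
side corner [ 0.4337 -0.1938  0.016 ]
side corner [0.6194 0.0017 0.016 ]
side corner [ 0.5396 -0.2312  0.016 ]
[np.float64(0.2697), np.float64(0.2462), np.float64(0.1123)]
top [ 0.5044 -0.1513  0.109 ]
((264.2477111816406, 205.10052490234375), (13.817201614379883, 22.579710006713867), 87.55307006835938) [ 0.5014 -0.1484  0.109 ]
pad ray [ 0.5335 -0.0206  0.061 ] depth [ 0.5343 -0.0217  0.0617]
 pad corner [0.5231 0.0097 0.061 ]
 pad corner [ 0.5552 -0.0184  0.061 ]
 pad corner [ 0.5438 -0.0502  0.061 ]
 pad corner [ 0.5107 -0.0289  0.061 ]
```

Run:
```python
from h import *
Q=[]
for n in("scene","side"):
    f=np.load(n+"0.npz"); z=f["z"]; P=pts(z,f["K"],f["W"]); Q.append(P[z>0])
Q=np.concatenate(Q)
Q=Q[(Q[:,0]>.1)&(Q[:,0]<1)&(abs(Q[:,1])<.7)&(Q[:,2]<.9)]
H=np.zeros((18,28))
ix=((Q[:,0]-.1)/.05).astype(int);iy=((Q[:,1]+.7)/.05).astype(int)
np.maximum.at(H,(ix,iy),Q[:,2])
print("y from",np.round(np.arange(-.7,.7,.05),2))
for k in range(18): print(round(.1+.05*k,2),(H[k]*1000).astype(int))
```

```text
y from [-0.7  -0.65 -0.6  -0.55 -0.5  -0.45 -0.4  -0.35 -0.3  -0.25 -0.2  -0.15
 -0.1  -0.05  0.    0.05  0.1   0.15  0.2   0.25  0.3   0.35  0.4   0.45
  0.5   0.55  0.6   0.65]
0.1 [  0   0   0   0   6   7   3   4  20  18   9   6   5 342  17   5   7   4
   5   6   6   6   6   0   0   0   0   0]
0.15 [ 0  0  0  0  5  7  4  4 26 24 23 24 39 37  6  6  6  5  7  6  5  7  6  0
  0  0  0  0]
0.2 [  0   0   0   0   3   7   7   3 157  99 107  85  43  41   5   6   6  23
   7   6   7   6   6 308 392 389 293   0]
0.25 [  0   0   0   0   5   9  42  41  26  35  94  49  43   6   6   6   6  32
  31   6   5   6   5   0 390 387 348 305]
0.3 [ 0  0  0  0  6  6 28 15 15 31 23 24 44  6  7  6 33 37 40 46 43  6  5  0
  0  0  0  0]
0.35 [ 0  0  0  0  6  9  7  6 15  5  6  6  6  5  5 39 44 45 45 47  5  6  6  0
  0  0  0  0]
0.4 [ 0  0  0  4  8  8  8  6  8  5 24 19  7  6  6  6 41 46 44 45  5  6  5  0
  0  0  0  0]
0.45 [  0   0   7   6   6   7   6   6   6  21 113 114  21  23  19   6   5  43
  40  23   6   6   6   0   0   0   0   0]
0.5 [  0   6   6  23   6   6   7  65  63  25 113 114  21  73  71   5  14 123

[... 417 characters left out ...]
   6  12  59  59  40   6   7   6  16  35   6  16  31 228 228
 228 228 227 227   0   0   0   0   0   0]
0.75 [  0   6   6  12  12  59  57  60  60  60  58  29  64  73   7 223 240 238
 228 227 228 227   0   0   0   0   0   0]
0.8 [  0   5   7   6   6  59  47  46  49  53  59  22  84  81  70 148 236 239
 239 239 239 238   0   0   0   0   0   0]
0.85 [  0   6   6   6  58  59  46  44  47  58  57   6  76   8   6   6   6   6
   3   2 196   3   2   0   0   0   0   0]
0.9 [  0   5   6   6  59  61  59  59  61  61  28   6   7   7   6  62   6   6
   5   3 198 139   1   0   0   0   0   0]
0.95 [  0   6   7   6   7   6 232 231 228   6  35   6   7   7  63  93  66   8
   6   5 196 194   0   0   0   0   0   0]
```

>>> move_arm(
  moves="0 0 0 -10 12 0 -1;0 0 0 -22 25 0 -1;0 0 0 -22 25 0 -1;0 0 0 -22 25 0 -1;0 0 0 -22 25 0 -1;0 0 0 -22 25 0 -1;0 0 0 -22 25 0 -1;0 0 0 -22 25 0 -1;0 0 0 -22 25 0 -1;0 0 0 -22 25 0 -1",
)

```text
time_s: 0.98
ee_pos: [0.3799, 0.2907, 0.2451]
ee_rot: [0.0, 0.833, 0.554, -0.0]
wrist_force: [0.2, 0.3, 0.5]
grip_width: 1.002
```

>>> move_arm(
  moves="0 0 0 -22 25 0 -1;0 0 0 -22 25 0 -1;0 0 0 -22 25 0 -1;0 0 0 -22 25 0 -1;0 0 0 -22 25 0 -1;0 0 0 -22 25 0 -1;0 0 0 -22 25 0 -1;0 0 0 -22 25 0 -1;0 0 0 -22 25 0 -1;0 0 0 -22 25 0 -1",
)

```text
time_s: 1.82
ee_pos: [0.525, -0.0087, 0.2451]
ee_rot: [-0.0, 0.833, 0.554, -0.0]
wrist_force: [1.2, 0.3, -0.2]
grip_width: 0.999
```

Run:
```python
from h import *
s=read_state(); print(s["time_s"],s["ee_pos"],s["ee_rot"],s["qpos"],s["wrist_force"])
i,z,K,W=cam("wrist"); save("wrist1",i); np.savez("wrist1.npz",i=i,z=z,K=K,W=W)
```

```text
1.8167 [ 0.52501403 -0.00874808  0.24513959] [-8.05874600e-06  8.32764758e-01  5.53626952e-01 -2.35046284e-04] [-1.50200670e-01  3.42220341e-03  1.84761581e+00 -3.16276158e-04
  1.29091361e+00 -1.32353984e+00] [ 1.17985143  0.3364277  -0.19216587]
```

View pics/wrist1.png

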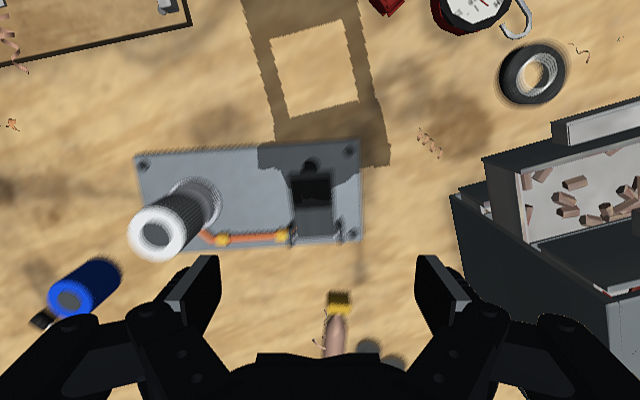

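Run:
```python
from h import *
f=np.load("wrist1.npz"); i,z,K,W=[f[k] for k in "izKW"]; P=pts(z,K,W)
g=cv2.cvtColor(i,cv2.COLOR_RGB2GRAY)
m=np.zeros_like(g); m[172:212,285:340]=(g[172:212,285:340]<28)*255
m=cv2.morphologyEx(m,cv2.MORPH_OPEN,np.ones((5,5)))
cn,_=cv2.findContours(m,cv2.RETR_EXTERNAL,cv2.CHAIN_APPROX_NONE); k=max(cn,key=cv2.contourArea); r=cv2.minAreaRect(k); print("pad",r,ray(*r[0],K,W,.061).round(4),P[int(r[0][1]),int(r[0][0])].round(4)); 
print([ray(*c,K,W,.061).round(4)[:2] for c in cv2.boxPoints(r)])
m=np.zeros_like(g); m[195:270,120:200]=(g[195:270,120:200]>150)*255
cn,_=cv2.findContours(m,cv2.RETR_EXTERNAL,cv2.CHAIN_APPROX_NONE); k=max(cn,key=cv2.contourArea); e=cv2.fitEllipse(cv2.convexHull(k)); print(e,ray(*e[0],K,W,.109).round(4), P[int(e[0][1]),int(e[0][0])].round(4))
for c in [(135,157),(358,141),(362,240),(143,258)]: print(ray(*c,K,W,.016).round(4))
save("wrist1c",cv2.resize(i[130:270,110:390],None,fx=2.8,fy=2.8,interpolation=cv2.INTER_CUBIC))
```

```text
pad ((310.64215087890625, 190.4898223876953), (25.29270362854004, 38.544654846191406), 85.91438293457031) [ 0.5305 -0.0179  0.061 ] [ 0.5295 -0.0181  0.0623]
[array([ 0.5126, -0.0315]), array([0.5245, 0.004 ]), array([ 0.5489, -0.004 ]), array([ 0.5367, -0.0404])]
((139.2248077392578, 234.37437438964844), (70.30506134033203, 122.49948120117188), 113.90325164794922) [ 0.4982 -0.1645  0.109 ] [ 0.4978 -0.1644  0.1091]
[ 0.4317 -0.1855  0.016 ]
[0.5099 0.0454 0.016 ]
[0.6194 0.0088 0.016 ]
[ 0.5397 -0.2409  0.016 ]
```

View pics/wrist1c.png

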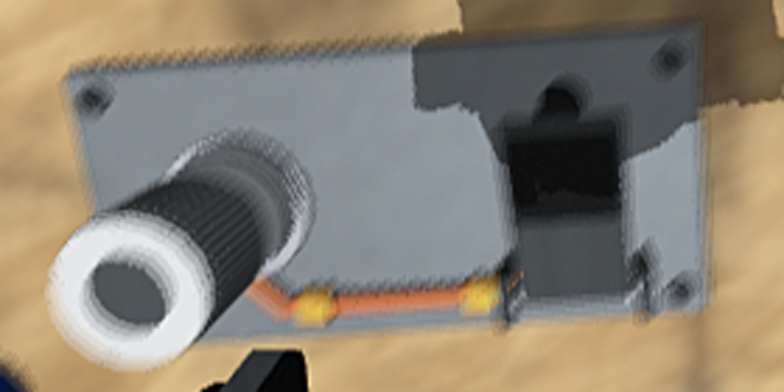

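>>> move_arm(
  moves="0 0 0 -3 4 10 1;0 0 0 -3 5 20 1;0 0 0 0 0 20 1;0 0 0 0 0 20 1;0 0 0 0 0 20 1;0 0 0 0 0 20 1;0 0 0 0 0 20 1;0 0 0 0 0 15 1;0 0 0 0 0 10 1;0 0 0 0 0 0 1",
)

```text
time_s: 2.7
ee_pos: [0.528, -0.0147, 0.0871]
ee_rot: [-0.002, 0.832, 0.554, -0.002]
wrist_force: [0.7, -1.1, -0.1]
grip_width: -0.004
```

Run:
```python
from h import *
s=read_state(); print(s["time_s"],s["ee_pos"],s["wrist_force"],s["grip_width"])
i,z,K,W=cam("side"); save("side2",cv2.resize(i[170:270,230:330],None,fx=5,fy=5,interpolation=cv2.INTER_CUBIC))
```

```text
2.7 [ 0.52802395 -0.0146654   0.08708467] [ 0.65286065 -1.13476414 -0.1331225 ] -0.0037006413708946546
```

View pics/side2.png

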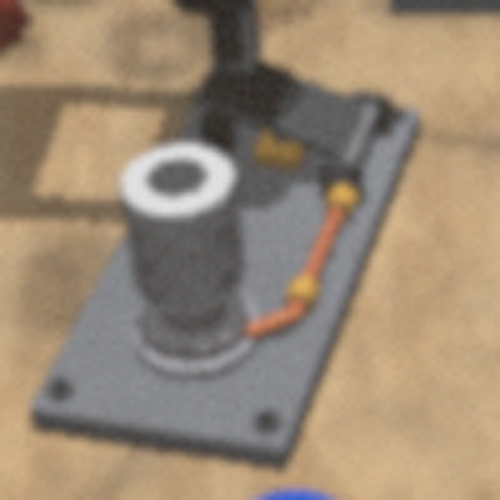

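The shut fingers stand over the pad at about (235,95) in the crop and are not yet touching it. I'll press now.

>>> move_arm(
  moves="0 0 0 -1 3 5 1;0 0 0 0 0 5 1;0 0 0 0 0 5 1;0 0 0 0 0 5 1;0 0 0 0 0 5 1;0 0 0 0 0 5 1;0 0 0 0 0 3 1;0 0 0 0 0 2 1;0 0 0 0 0 0 1;0 0 0 0 0 0 1",
)

```text
time_s: 3.58
ee_pos: [0.5324, -0.017, 0.0578]
ee_rot: [-0.002, 0.833, 0.554, -0.002]
wrist_force: [-10.1, 2.5, 20.5]
grip_width: 0.0
```

Run:
```python
from h import *
s=read_state(); print(s["time_s"],s["ee_pos"],s["wrist_force"])
i,z,K,W=cam("side"); save("side3",cv2.resize(i[170:270,230:330],None,fx=5,fy=5,interpolation=cv2.INTER_CUBIC))
```

```text
3.5833 [ 0.53238459 -0.01700947  0.05775915] [-10.09931177   2.47089566  20.50002388]
```

View pics/side3.png

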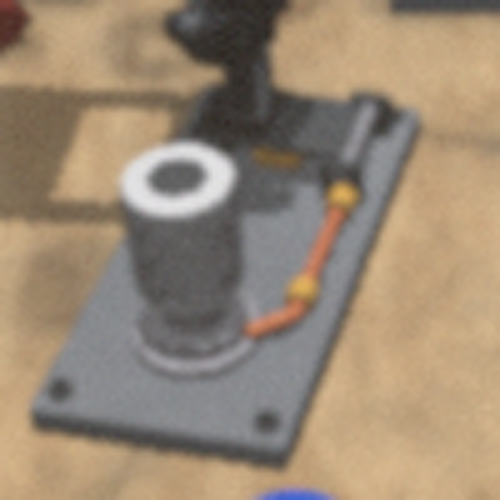

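With 20 N on the pad the tip is at 44 mm, so the pedal is on its stop. I'll hold briefly and then lift.

>>> move_arm(
  moves="0 0 0 0 0 0 1;0 0 0 0 0 0 1;0 0 0 0 0 0 1;0 0 0 0 0 -6 1;0 0 0 0 0 -15 1;0 0 0 0 0 -25 1;0 0 0 0 0 -30 1;0 0 0 0 0 -35 -1;0 0 0 0 0 -35 -1;0 0 0 0 0 -30 -1",
)

```text
time_s: 4.47
ee_pos: [0.534, -0.0177, 0.2335]
ee_rot: [0.001, 0.833, 0.554, 0.001]
wrist_force: [0.8, -0.5, 0.0]
grip_width: 0.419
```

Run:
```python
from h import *
s=read_state(); print(s["time_s"],s["ee_pos"],s["wrist_force"])
i,z,K,W=cam("side"); save("side4",cv2.resize(i[170:270,230:330],None,fx=5,fy=5,interpolation=cv2.INTER_CUBIC))
P=pts(z,K,W); print("pad z",np.median(P[184:190,276:283,2]))
i,z,K,W=cam("wrist"); save("wrist4",i); np.savez("wrist4.npz",i=i,z=z,K=K,W=W)
```

```text
4.4667 [ 0.53404871 -0.01767287  0.23350795] [ 0.75565232 -0.54916675  0.00555472]
pad z 0.06228494005136864
```

View pics/side4.png

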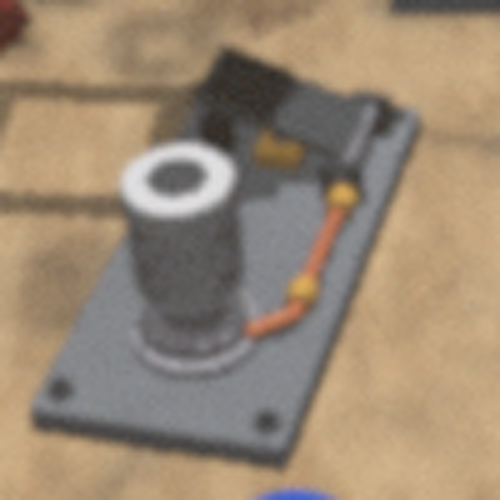

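View pics/wrist4.png

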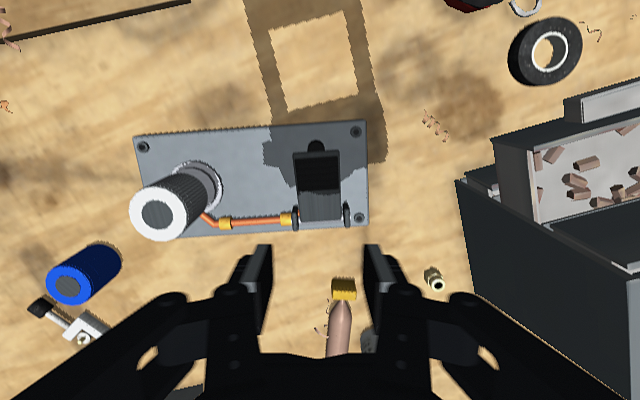

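The pedal is back up, with its pad at 62 mm in depth. Next I move over the collar.

>>> move_arm(
  moves="0 0 0 -20 4 0 -1;0 0 0 -28 5 0 -1;0 0 0 -28 5 0 -1;0 0 0 -28 5 0 -1;0 0 0 -29 4 0 -1;0 0 6 0 0 0 -1;0 0 7 0 0 0 -1;0 0 7 0 0 0 -1;0 0 7 0 0 0 -1;0 0 7 0 0 0 -1",
)

```text
time_s: 5.4
ee_pos: [0.5029, -0.1492, 0.2299]
ee_rot: [-0.0, 0.959, 0.283, -0.001]
wrist_force: [0.5, 0.7, 0.1]
grip_width: 1.001
```

>>> move_arm(
  moves="0 0 7 0 0 0 -1;0 0 7 0 0 0 -1;0 0 7 0 0 0 -1;0 0 5 0 0 0 -1;0 0 0 0 0 0 -1;0 0 0 0 0 0 -1;0 0 0 0 0 0 -1;0 0 0 0 0 0 -1;0 0 0 0 0 0 -1;0 0 0 0 0 0 -1",
)

```text
time_s: 6.23
ee_pos: [0.5035, -0.1491, 0.2313]
ee_rot: [0.0, 0.998, 0.064, 0.0]
wrist_force: [-1.1, -0.6, 0.7]
grip_width: 1.004
```

Run:
```python
from h import *
s=read_state(); print(s["time_s"],s["ee_pos"],s["ee_rot"],s["qpos"])
i,z,K,W=cam("wrist"); save("wrist5",i); np.savez("wrist5.npz",i=i,z=z,K=K,W=W)
P=pts(z,K,W); m=(P[...,2]>.104)&(P[...,2]<.114)&(np.hypot(P[...,0]-.5035,P[...,1]+.149)<.045)
q=P[m]; print(len(q),q.mean(0),np.median(q[:,2]),cv2.minEnclosingCircle(q[:,:2].astype(np.float32)))
```

```text
6.2333 [ 0.50345774 -0.14913525  0.23126407] [1.10729688e-05 9.97972217e-01 6.36510298e-02 3.89113274e-06] [-4.21688825e-01  1.61195680e-02  1.86169738e+00 -1.67400917e-05
  1.26375849e+00 -5.49071942e-01]
2826 [ 0.5020464  -0.14612717  0.10896204] 0.10904817593535582 ((0.5020796060562134, -0.1474452018737793), 0.02479814551770687)
```

View pics/wrist5.png

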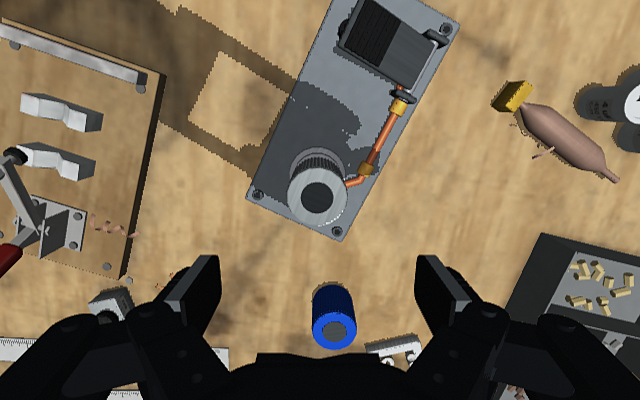

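Run:
```python
from h import *
f=np.load("wrist5.npz"); i,z,K,W=[f[k] for k in "izKW"]
g=cv2.cvtColor(i,cv2.COLOR_RGB2GRAY); m=np.zeros_like(g); m[170:235,280:355]=(g[170:235,280:355]<100)*255
n,l,st,c=cv2.connectedComponentsWithStats(m); 
for k in range(1,n):
    if st[k,4]>300: print(st[k],c[k],ray(*c[k],K,W,.109).round(4))
```

```text
[280 170  25  37 365] [286.09041096 183.25205479] [ 0.477  -0.1393  0.109 ]
[301 182  32  31 798] [316.53383459 197.35213033] [ 0.5022 -0.1477  0.109 ]
```

>>> move_arm(
  moves="0 0 0 0 0 10 -1;0 0 0 0 0 15 -1;0 0 0 0 0 20 -1;0 0 0 0 0 20 -1;0 0 0 0 0 20 -1;0 0 0 0 0 15 -1;0 0 0 0 0 10 -1;0 0 0 0 0 5 -1;0 0 0 0 0 0 -1;0 0 0 0 0 0 -1",
)

```text
time_s: 7.12
ee_pos: [0.5038, -0.1493, 0.1166]
ee_rot: [0.0, 0.998, 0.063, 0.0]
wrist_force: [0.1, 0.2, 0.0]
grip_width: 1.0
```

>>> move_arm(
  moves="0 0 0 -1.3 -1.5 5 -1;0 0 0 0 0 5 -1;0 0 0 0 0 0 -1;0 0 0 0 0 0 1;0 0 0 0 0 0 1;0 0 0 0 0 0 1;0 0 0 0 0 0 1;0 0 0 0 0 0 1;0 0 0 0 0 0 1;0 0 0 0 0 0 1",
  newtons=40,
)

```text
time_s: 7.95
ee_pos: [0.5025, -0.148, 0.1069]
ee_rot: [0.0, 0.998, 0.063, 0.001]
wrist_force: [-0.3, 0.2, 4.0]
grip_width: 0.554
```

Run:
```python
from h import *
s=read_state(); print(s["time_s"],s["ee_pos"],s["wrist_force"],s["grip_width"])
i,z,K,W=cam("side"); save("side6",cv2.resize(i[150:270,210:330],None,fx=5,fy=5,interpolation=cv2.INTER_CUBIC))
```

```text
7.95 [ 0.50248696 -0.14803234  0.10694513] [-0.31545691  0.19841627  4.03161211] 0.5535912357926891
```

View pics/side6.png

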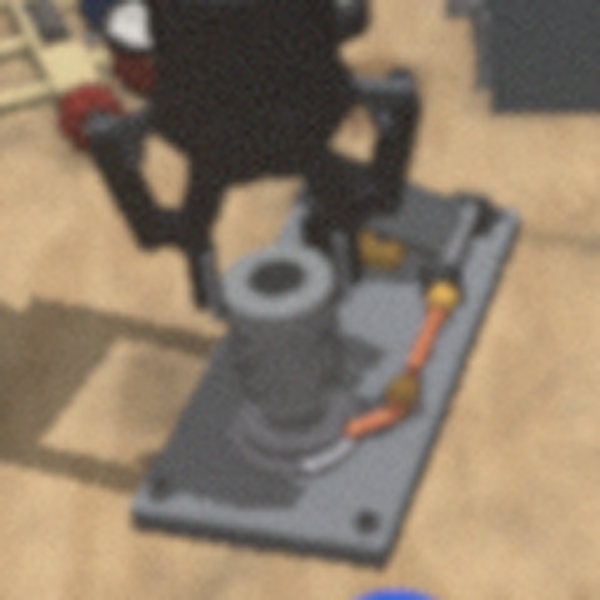

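>>> move_arm(
  moves="0 0 0 0 0 1 1;0 0 -2 0 0 0 1;0 0 -2 0 0 0 1;0 0 -2 0 0 0 1;0 0 -2 0 0 0 1;0 0 -2 0 0 0 1;0 0 -2 0 0 0 1;0 0 -2 0 0 0 1;0 0 -1 0 0 0 1;0 0 0 0 0 0 1",
)

```text
time_s: 8.83
ee_pos: [0.5026, -0.1483, 0.1068]
ee_rot: [0.001, 0.981, 0.193, 0.0]
wrist_force: [-0.7, 0.2, 8.9]
grip_width: 0.554
```

```bash
cat > st.py <<'E'
from h import *
s=read_state(); q=s["ee_rot"]; print(s["time_s"],s["ee_pos"].round(4) if hasattr(s["ee_pos"],"round") else s["ee_pos"],"yaw",np.degrees(2*np.arctan2(q[2],q[1])).round(2),"F",np.round(s["wrist_force"],1),"T",np.round(s["ft_torque"],2),s["grip_width"],"q6",s["qpos"][5])
E
python3 st.py
```

```text
8.8333 [ 0.5026 -0.1483  0.1068] yaw 22.3 F [-0.7  0.2  8.9] T [ 0.06  0.47 -0.03] 0.5540638583451202 q6 -0.809583734712124
```

>>> move_arm(
  moves="0 0 -2 0 0 0 1;0 0 -2 0 0 0 1;0 0 -2 0 0 0 1;0 0 -2 0 0 0 1;0 0 0 0 0 0 1;0 0 0 0 0 0 1;0 0 0 0 0 0 1;0 0 0 0 0 0 1;0 0 0 0 0 0 1;0 0 0 0 0 0 1",
)

```text
time_s: 9.67
ee_pos: [0.5031, -0.1484, 0.1067]
ee_rot: [0.001, 0.965, 0.261, 0.001]
wrist_force: [-0.9, 0.3, 6.5]
grip_width: 0.552
```

```bash
python3 st.py
```

```text
9.6667 [ 0.5031 -0.1484  0.1067] yaw 30.29 F [-0.9  0.3  6.5] T [0.1  0.08 0.11] 0.5520544622245322 q6 -0.949126122211865
```

>>> move_arm(
  moves="0 0 -2 0 0 0 1;0 0 -2 0 0 0 1;0 0 -2 0 0 0 1;0 0 -2 0 0 0 1;0 0 0 0 0 0 1;0 0 0 0 0 0 1;0 0 0 0 0 0 1;0 0 0 0 0 0 1;0 0 0 0 0 0 1;0 0 0 0 0 0 1",
)

```text
time_s: 10.5
ee_pos: [0.5018, -0.1478, 0.1051]
ee_rot: [-0.0, 0.945, 0.328, -0.0]
wrist_force: [0.2, -0.1, -0.0]
grip_width: 0.55
```

```bash
python3 st.py
```

```text
10.5 [ 0.5018 -0.1478  0.1051] yaw 38.25 F [ 0.2 -0.1 -0. ] T [-0.11 -0.08  0.11] 0.5497090690800971 q6 -1.0882010144038747
```

The vertical push fell to 0 N and the tool sank 1.6 mm, so the collar is in line. I'll lower it straight down.

>>> move_arm(
  moves="0 0 0 0 0 1 1;0 0 0 0 0 1 1;0 0 0 0 0 1 1;0 0 0 0 0 1 1;0 0 0 0 0 1 1;0 0 0 0 0 0 1;0 0 0 0 0 0 1;0 0 0 0 0 0 1;0 0 0 0 0 0 1;0 0 0 0 0 0 1",
)

```text
time_s: 11.33
ee_pos: [0.5035, -0.1493, 0.1029]
ee_rot: [0.002, 0.945, 0.328, 0.001]
wrist_force: [-1.6, -1.5, 10.1]
grip_width: 0.551
```

```bash
python3 st.py
```

```text
11.3333 [ 0.5035 -0.1493  0.1029] yaw 38.35 F [-1.6 -1.5 10.1] T [-0.22  0.46  0.41] 0.5506469593378258 q6 -1.0891933716508018
```

Run:
```python
from h import *
i,z,K,W=cam("side"); save("side7",cv2.resize(i[150:270,210:330],None,fx=5,fy=5,interpolation=cv2.INTER_CUBIC))
P=pts(z,K,W); q=P[200:212,258:272].reshape(-1,3); print(np.median(q,0))
```

```text
[ 0.50061407 -0.14755633  0.10560669]
```

View pics/side7.png

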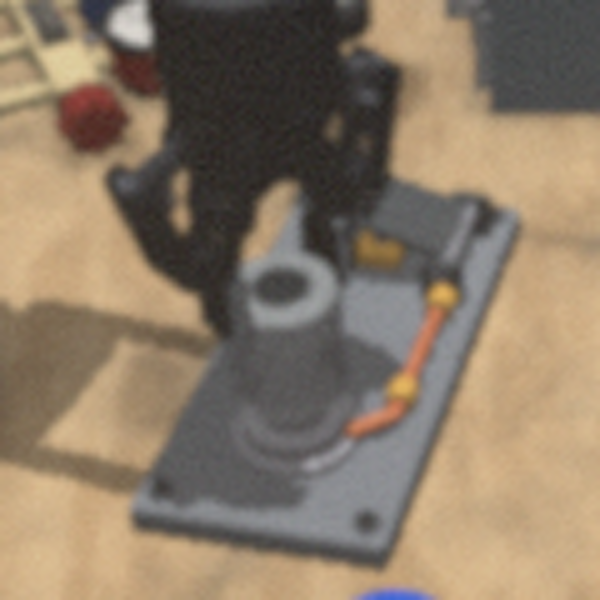

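>>> move_arm(
  moves="0 0 -1 0 0 0 1;0 0 -1 0 0 0 1;0 0 -1 0 0 0 1;0 0 -1 0 0 0 1;0 0 0 0 0 0 1;0 0 0 0 0 0 1;0 0 0 0 0 0 1;0 0 0 0 0 0 1;0 0 0 0 0 0 1;0 0 0 0 0 0 1",
)

```text
time_s: 12.22
ee_pos: [0.5017, -0.1477, 0.1]
ee_rot: [-0.0, 0.933, 0.36, -0.0]
wrist_force: [0.9, -0.6, -2.9]
grip_width: 0.548
```

```bash
python3 st.py
```

```text
12.2167 [ 0.5017 -0.1477  0.1   ] yaw 42.26 F [ 0.9 -0.6 -2.9] T [-0.04 -0.07  0.01] 0.5482338431104404 q6 -1.1581321314052861
```

It has sunk freely: the force is just the collar's weight and the tool is at z 0.100. I'll push on and grip harder.

>>> move_arm(
  moves="0 0 0 0 0 0 1;0 0 0 0 0 0 1;0 0 0 0 0 1 1;0 0 0 0 0 1 1;0 0 0 0 0 1 1;0 0 0 0 0 1 1;0 0 0 0 0 1 1;0 0 0 0 0 1 1;0 0 0 0 0 0 1;0 0 0 0 0 0 1",
  newtons=70,
)

```text
time_s: 13.05
ee_pos: [0.502, -0.1479, 0.0946]
ee_rot: [0.0, 0.933, 0.361, -0.0]
wrist_force: [-2.8, 0.9, 4.2]
grip_width: 0.538
```

```bash
python3 st.py
```

```text
13.05 [ 0.502  -0.1479  0.0946] yaw 42.27 F [-2.8  0.9  4.2] T [0.1  0.43 0.01] 0.538352958589346 q6 -1.1582247003526156
```

>>> move_arm(
  moves="0 0 0 0 0 1 1;0 0 0 0 0 1 1;0 0 0 0 0 1 1;0 0 0 0 0 1 1;0 0 0 0 0 1 1;0 0 0 0 0 1 1;0 0 0 0 0 1 1;0 0 0 0 0 1 1;0 0 0 0 0 0 1;0 0 0 0 0 0 1",
)

```text
time_s: 13.88
ee_pos: [0.5021, -0.1479, 0.087]
ee_rot: [-0.0, 0.933, 0.361, -0.0]
wrist_force: [-3.7, 2.2, 7.8]
grip_width: 0.54
```

```bash
python3 st.py
```

```text
13.8833 [ 0.5021 -0.1479  0.087 ] yaw 42.27 F [-3.7  2.2  7.8] T [ 0.16  0.67 -0.05] 0.5402888046185497 q6 -1.158200278896046
```

>>> move_arm(
  moves="0 0 0 0 0 1 1;0 0 0 0 0 1 1;0 0 0 0 0 1 1;0 0 0 0 0 0.5 1;0 0 0 0 0 0 1;0 0 0 0 0 0 1;0 0 0 0 0 0 1;0 0 0 0 0 0 1;0 0 0 0 0 0 1;0 0 0 0 0 0 1",
)

```text
time_s: 14.72
ee_pos: [0.5022, -0.1479, 0.0864]
ee_rot: [-0.0, 0.933, 0.361, -0.001]
wrist_force: [-11.0, 3.4, 24.2]
grip_width: 0.543
```

```bash
python3 st.py
python3 - <<'E'
from h import *
for n,(a,b,c,d) in {"side":(150,270,210,330),"scene":(190,310,230,350)}.items():
    i,z,K,W=cam(n); save(n+"8",cv2.resize(i[a:b,c:d],None,fx=5,fy=5,interpolation=cv2.INTER_CUBIC))
    P=pts(z,K,W)
    if n=="side": 
        for r in((202,212,260,272),(184,190,285,292)): print(np.median(P[r[0]:r[1],r[2]:r[3]].reshape(-1,3),0).round(4))
E
```

```text
14.7167 [ 0.5022 -0.1479  0.0864] yaw 42.28 F [-11.    3.4  24.2] T [ 0.59  1.8  -0.04] 0.543235167420666 q6 -1.158071918715325
[ 0.4987 -0.1296  0.0879]
[ 0.5541 -0.0161  0.0528]
```

View pics/side8.png

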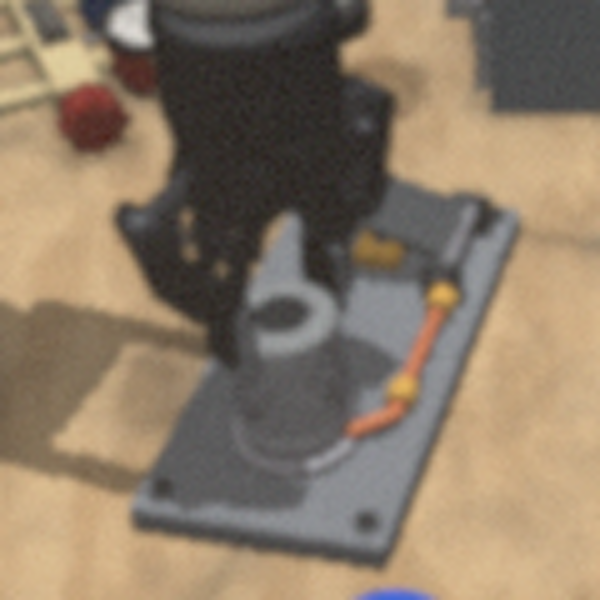

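View pics/scene8.png

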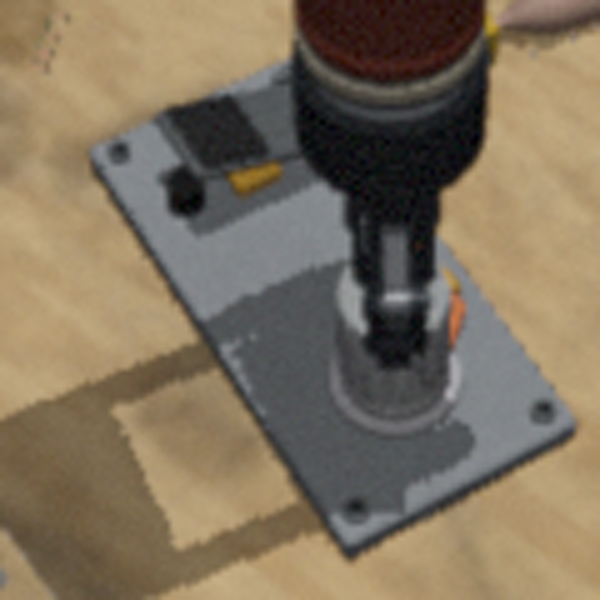

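```bash
python3 - <<'E'
from h import *
i,z,K,W=cam("side"); P=pts(z,K,W)
m=np.zeros(z.shape,bool); m[203:224,255:280]=1
m&=(P[...,2]>.08)&(P[...,2]<.096)&(np.hypot(P[...,0]-.502,P[...,1]+.148)<.028)
q=P[m]; print(len(q),np.median(q[:,2]),q.mean(0).round(4),cv2.minEnclosingCircle(q[:,:2].astype(np.float32)))
i,z,K,W=cam("scene"); P=pts(z,K,W); print("pad z",P[214:219,271:277,2].mean(), P[216,274].round(3))
# bystanders compared with the start
f=np.load("scene0.npz"); d=cv2.absdiff(i,f["i"]).max(2)
for n,(u,v) in dict(tape=(198,181),nut=(301,168),cutter=(424,295),drier=(350,188)).items(): print(n,np.median(d[v-10:v+10,u-10:u+10]))
E
python3 st.py
```

```text
280 0.08850292791499326 [ 0.5086 -0.1525  0.088 ] ((0.5041036009788513, -0.15054728090763092), 0.026752224192023277)
pad z 0.06358592757697494 [ 0.532 -0.02   0.065]
tape 13.0
nut 116.0
cutter 18.0
drier 17.0
14.9167 [ 0.5022 -0.1479  0.0864] yaw 42.29 F [-9.9  4.1 24.5] T [ 0.56  1.82 -0.03] 0.5433729605303922 q6 -1.1580687371450817
```

Run:
```python
from h import *
i,z,K,W=cam("side"); f=np.load("side0.npz"); 
save("nut",cv2.resize(np.hstack([f["i"][160:200,325:370],i[160:200,325:370]]),None,fx=6,fy=6))
d=cv2.absdiff(i,f["i"]).max(2); print(np.median(d[172:186,342:353]))
```

```text
12.0
```

View pics/nut.png

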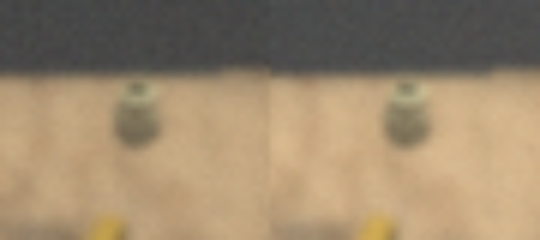

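The nut stands at the same spot in both halves, (137,115) and (407,115), so it has not moved. The high difference in the scene view was the arm covering it. Handing in.

```bash
python3 - <<'E'
from h import *
print(close_job())
E
python3 st.py
```

```text
the job is handed in; nothing more can be done
None
the job is handed in; nothing more can be done
```

I pressed the vent pedal to its stop and let it spring back. I then turned the collar about 35° counter-clockwise until it dropped over the pins, pushed it home, and handed in at about 15 s still gripping and pressing it. The hand-in gave no verdict, so these are my own last checks:

- **Pedal:** at the stop the fingertips were at 44 mm with about 20 N on the pad. Afterwards the pad read 62–64 mm, so it is up.
- **Collar:** its top read 88.5 mm against 88 mm when home. It was held with about 24 N down and a 70 N grip, and the tool showed no tilt.
- **Loose things:** the tape roll, tube cutter and drier looked unchanged in the scene view, and the flare nut in the side view.

**Checks that failed or disagreed:**
- The first push down caught on a pin edge (10 N after 4 mm); turning 4° further freed it.
- The grip closed to about 46 mm, against the 49 mm collar diameter.
- About 10 N of sideways load stayed on the wrist at the end. The pedal press showed the same load, so I put it down to the arm's give under load.
- The last rough fit of the collar's centre, with the top partly hidden, was about 3 mm from the tool centre.

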